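# Sort avocados by feel at the market stall

## Robot

A 6-joint arm with a two-finger parallel gripper is mounted at the origin on the work surface. World frame = base frame: x ahead of the robot, y to its left, z up, the work surface at z = 0. Lengths are in m, angles in degrees, forces in N, time in s.
With the tool pointing down it reaches from about 0.3 to 0.75 m from the base axis. Payload 8.5 kg.
Tool frame: the origin (TCP) lies at the very end of the fingers, on their centre line; the grasp point (between the pads) lies 19 mm behind it; z points along the fingers, y is the line along which they close (so a half turn about z gives the same grasp; the last joint's range is limited). The gripper opens to 85 mm and grips with 20 to 120 N. Pads are 22 mm wide; open, the fingers measure 114 mm over their backs; the gripper's body (76 mm by 85 mm) begins 54 mm behind the grasp point. The pads swing forward as they close: fully open they stand 13 mm farther back than shut.
Start: joints at [62.206, 21.807, 74.336, -0, 83.858, -12.336], TCP at [0.147, 0.53, 0.231] pointing down, gripper open.
Joint ranges: [-178.18, 178.18], [-50.72, 133.34], [12.68, 142.11], [-81.47, 261.47], [9.98, 163.14], [-165.26, 165.26]. Speed limits (degrees/s): [136.94, 136.94, 180, 180, 180, 180].

## Interface

Orientations are given as a 3x3 rotation matrix whose columns are the frame's x, y, z axes.
In Python, from rig import env, imaging gives the robot as it stands. The module is installed in compiled form; this text tells all that it offers.
- The arm moves only by the tool arm_command, never from a script. Its arguments are lists of equal length, an entry for each row: "turn": the turn, a rotation vector about the tool's x, y, z in units of 5 degrees (1.0 is 5 degrees), a list of three; "xyz": the shift along the tool's x, y, z in units of 50 mm (1.0 is 50 mm), a list of three; "claw": the finger opening in mm, from 0 to 85.4. A call has 1 to 12 rows; each row shifts and turns the commanded pose from where the row before left it, along the tool's axes as they then stand; what a row does not reach is not made up. A row lasts 1/10 s, in which the tool goes at most 50 mm and 8.59 degrees, less where a joint would pass 70% of its speed; a pose out of reach is approached as far as the arm can. A call is refused whole if a number of a shift passes 1 or a number of a turn 1, either way. A call with a gripper value outside its range is refused whole. The fingers move at their own pace and stop on an object; "squeeze" is the grip in N (left out, the last holds). Time passes only in rows, so rows that do not move let the fingers close. It gives the time, the measured TCP pose, the force, the opening and the grip force at its end, in the units of the state.
- env.observe(): the state, without advancing time (a new reading comes with each control period).
- imaging.get_image(name): name is "scene" or "top" or "wrist"; returns (picture, depth): 400x640x3 uint8, blue, green, red; 400x640 float32, m along the optical axis (not along the pixel's ray), 0 where there is no reading.
- imaging.camera_info(name): a dict with "camera_matrix" (3x3 intrinsics, pixels), "rvec" (rotation vector, rad) and "tvec" (3), from world to camera coordinates, as OpenCV has them. Camera axes: x right, y down, z forward; pixel columns grow to the right and rows downward; lengths in m; the calibration is good to about 2 mm. The wrist camera is an equidistant fisheye: a pixel r from the principal point sees the ray r / f radians off the axis. A picture is of the moment at which its call begins: read the wrist's pose just before it. camera_info takes no time and is no camera call; for the wrist camera it gives the pose at the moment of the call.
- env.close_job(): hands the job in; it is judged then, once.
The state is a dict: "time_s": time; "q": joint angles; "qvel": joint speeds; "joint_efforts": joint torques, N m; "position": TCP position; "tool_rot": TCP orientation; "ft_force": force on the tool from outside, world axes, zero at the start; "wrist_torque": the same for the moment, N m; "grip_width": finger opening in m; "gripper_force": force on a finger pad.
Only numpy, scipy, OpenCV 4.12 (cv2) and the standard library are available. Lean on these libraries where they do the work, as an engineer would, in place of code of your own. Each camera call takes 0.05 s, during which the arm holds its last target. There are 200 camera calls.

## Task

Pinch each of the three avocados gently across its width to feel whether it is ripe (gives) or still hard, without bruising it. Set the ripe ones down in the white tray and the hard ones in the orange tray, all resting flat on the tray floors, none dropped, and leave the other things on the counter where they are.

Things in the scene. Friction and masses are not known exactly. Their poses are not given: they have to be found in the camera images.
- avocado_a_center (a point): dark green avocado on its side, 90 to 96 mm long, 53 to 58 mm wide, 50 mm high, about 0.2 kg, flat enough below not to roll. The point is its centre, 25 mm above its underside; x along its length to the thin stem end, y across, z up. Pinch it here across y. Pinched with 20 N a ripe one yields 10 to 14 mm in all and springs back, a hard one under 3 mm; 40 N bruises it. Looks and width tell nothing
- avocado_b_center (a point): dark green avocado on its side, 90 to 96 mm long, 53 to 58 mm wide, 50 mm high, about 0.2 kg, flat enough below not to roll. The point is its centre, 25 mm above its underside; x along its length to the thin stem end, y across, z up. Pinch it here across y. Pinched with 20 N a ripe one yields 10 to 14 mm in all and springs back, a hard one under 3 mm; 40 N bruises it. Looks and width tell nothing
- avocado_c_center (a point): dark green avocado on its side, 90 to 96 mm long, 53 to 58 mm wide, 50 mm high, about 0.2 kg, flat enough below not to roll. The point is its centre, 25 mm above its underside; x along its length to the thin stem end, y across, z up. Pinch it here across y. Pinched with 20 N a ripe one yields 10 to 14 mm in all and springs back, a hard one under 3 mm; 40 N bruises it. Looks and width tell nothing
- white_tray: white open plastic tray, fixed, for the ripe (soft) avocados. Outside 130 mm (x) by 295 mm (y), rim 32 mm and flat floor 5 mm above the counter, walls 5 mm. Origin on the counter under its centre, z up. Three avocados fit side by side, lengths along the tray's x, 90 mm from centre to centre along y, the middle one at y = 0
- orange_tray: orange open plastic tray, fixed, for the hard avocados. Outside 130 mm (x) by 295 mm (y), rim 32 mm and flat floor 5 mm above the counter, walls 5 mm. Origin on the counter under its centre, z up. Three avocados fit side by side, lengths along the tray's x, 90 mm from centre to centre along y, the middle one at y = 0
- spice_tin: round steel tin with a red lid, 57 mm across, 46 mm high, standing among the avocados; a bystander, not to be moved; origin in the middle of its underside
- tape_roll: yellow roll of tape lying flat, 90 mm across, 24 mm high; a bystander, not to be moved; origin in the middle of its underside
- tea_cup: blue tea cup, 72 mm across, 75 mm high; a bystander, not to be moved; origin in the middle of its underside
- sauce_bottle: amber bottle with a red cap, 60 mm across, 155 mm high; a bystander, not to be moved; origin in the middle of its underside
- side_dish_pack: black food pack with a clear lid, 100 x 130 x 36 mm; a bystander, not to be moved; origin in the middle of its underside
- cork_mat: thin cork mat, 125 x 600 x 4 mm, fixed, on which the avocados, the tin and the cup stand in a row; origin in the middle of its underside
Things that resemble listed ones, but are neither listed nor needed, are in the scene too. Leave any pink or red look-alike of the part that bears avocado_c_center alone.

How it is judged (in metres and radians):
At the end, for the whole second after the job is handed in: Each ripe avocado's centre lies in the white tray, each hard one's in the orange tray (within 60 mm of its middle in x, 140 mm in y, 15 to 45 mm above its underside: on its floor), let go of and slower than 0.03 m/s. An unseen core, below 0 if ripe, tells the judge which is which (((value of joint avocado_a_core below 0 rad and x of avocado_a_center in the frame of white_tray between -0.06 and 0.06 m and y of avocado_a_center in the frame of white_tray between -0.14 and 0.14 m and z of avocado_a_center in the frame of white_tray between 0.015 and 0.045 m) or (value of joint avocado_a_core above 0 rad and x of avocado_a_center in the frame of orange_tray between -0.06 and 0.06 m and y of avocado_a_center in the frame of orange_tray between -0.14 and 0.14 m and z of avocado_a_center in the frame of orange_tray between 0.015 and 0.045 m)) and ((value of joint avocado_b_core below 0 rad and x of avocado_b_center in the frame of white_tray between -0.06 and 0.06 m and y of avocado_b_center in the frame of white_tray between -0.14 and 0.14 m and z of avocado_b_center in the frame of white_tray between 0.015 and 0.045 m) or (value of joint avocado_b_core above 0 rad and x of avocado_b_center in the frame of orange_tray between -0.06 and 0.06 m and y of avocado_b_center in the frame of orange_tray between -0.14 and 0.14 m and z of avocado_b_center in the frame of orange_tray between 0.015 and 0.045 m)) and ((value of joint avocado_c_core below 0 rad and x of avocado_c_center in the frame of white_tray between -0.06 and 0.06 m and y of avocado_c_center in the frame of white_tray between -0.14 and 0.14 m and z of avocado_c_center in the frame of white_tray between 0.015 and 0.045 m) or (value of joint avocado_c_core above 0 rad and x of avocado_c_center in the frame of orange_tray between -0.06 and 0.06 m and y of avocado_c_center in the frame of orange_tray between -0.14 and 0.14 m and z of avocado_c_center in the frame of orange_tray between 0.015 and 0.045 m)) and linear speed of each of avocado_a, avocado_b, avocado_c below 0.03 m/s); the robot touches nothing.
It fails at once if an avocado is bruised: squeezed with some 40 N or more (the two fingers' forces on it add up to more than 75 N) (contact force between the fingers and avocado_a above 75 N or contact force between the fingers and avocado_b above 75 N or contact force between the fingers and avocado_c above 75 N).
It fails at once if an avocado is dropped or thrown: it moves at more than 0.9 m/s (a fall of about 40 mm) with no finger on it ((contact force between the fingers and avocado_a below 0.05 N and linear speed of avocado_a above 0.9 m/s) or (contact force between the fingers and avocado_b below 0.05 N and linear speed of avocado_b above 0.9 m/s) or (contact force between the fingers and avocado_c below 0.05 N and linear speed of avocado_c above 0.9 m/s)).
It fails at once if a bystander is moved by more than 25 mm or tipped (distance of any of spice_tin, tape_roll, tea_cup, sauce_bottle, side_dish_pack from where it was at the start of the episode above 0.025 m or angle between any of spice_tin, tape_roll, tea_cup, sauce_bottle, side_dish_pack's own z axis and vertical above 0.5 rad).
It also fails if it takes over 64 s, if anything falls off the work surface, if the arm or the gripper's body presses on something with over 40 N, if the wrist force passes 120 N, or if a joint passes its speed limit or range.

## Working session

There is one attempt and no reset: what is moved stays moved. The work goes in short steps, Python scripts to look and compute and a tool call to move; the robot and the scene stay as the last step left them, time stands still between calls to the robot, and variables do not carry over. Pictures are saved under pics/ and viewed, at most 10 in all, crops included, and the job is handed in when it is done.

Besides the shell and the picture viewer there is one more tool, called after "Emit:" by a JSON object that holds its "method" and its "body", one argument or row to a line. arm_command: Moves the arm, as the interface text tells. Its arguments: {"type":"object","properties":{"turn":{"type":"array"},"xyz":{"type":"array"},"claw":{"type":"array"},"squeeze":{"type":"number"}},"required":["turn","xyz","claw"]}

```bash
mkdir -p pics
cat > h.py <<'E'
import numpy as np, cv2
from rig import env, imaging
def cam(n):
    c=imaging.camera_info(n); return np.array(c["camera_matrix"],float),cv2.Rodrigues(np.array(c["rvec"],float))[0],np.array(c["tvec"],float).ravel()
def pts(n,depth):
    K,R,t=cam(n); v,u=np.mgrid[:400,:640]
    p=np.stack([(u-K[0,2])/K[0,0]*depth,(v-K[1,2])/K[1,1]*depth,depth],-1)
    return (p-t)@R
def ray(n,u,v,z):
    K,R,t=cam(n); d=R.T@np.array([(u-K[0,2])/K[0,0],(v-K[1,2])/K[1,1],1]); o=-R.T@t
    return o+d*(z-o[2])/d[2]
E
python3 - <<'E'
from h import *
s=env.observe(); print(s["time_s"],s["position"],s["tool_rot"],s["grip_width"])
for n in("top","scene"):
    im,d=imaging.get_image(n); cv2.imwrite(f"pics/{n}0.png",im); np.savez(f"{n}0.npz",im=im,d=d)
    K,R,t=cam(n); print(n,K[0,0],-R.T@t,R.T[:,2])
E
```

```text
0.0 [0.14645505 0.52982849 0.2307011 ] [[-9.63818051e-01  2.66560077e-01 -6.99787551e-04]
 [ 2.66560802e-01  9.63817196e-01 -1.32333468e-03]
 [ 3.21719081e-04 -1.46198978e-03 -9.99998880e-01]] 0.08533326138675526
top 383.0780845103936 [0.29669476 0.00143127 1.38380229] [ 0.1396815   0.01160629 -0.99012846]
scene 365.6451628808491 [0.93295101 0.42545995 1.07500623] [-0.36876529 -0.3527051  -0.86000656]
```

View pics/top0.png

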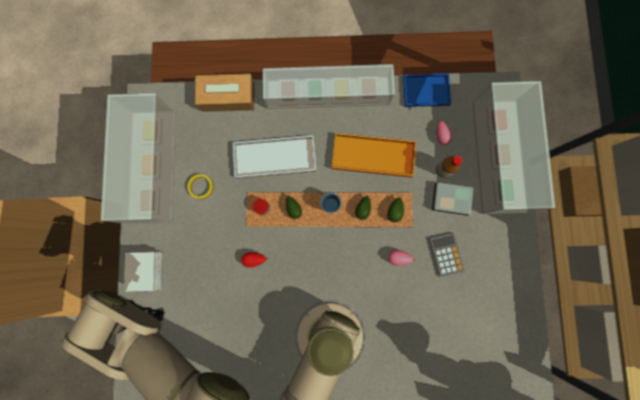

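View pics/scene0.png

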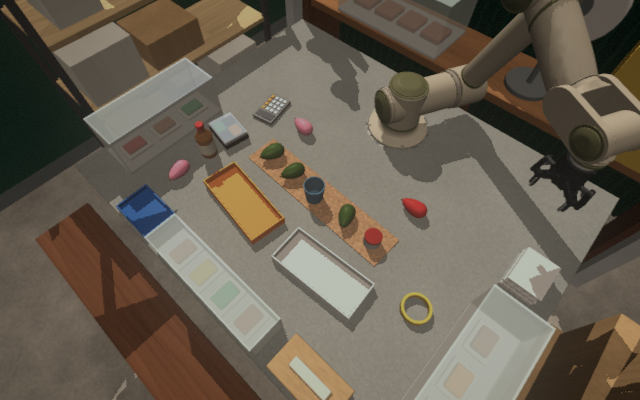

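Top view: candidates are the dark green avocados at (293,207), (363,208) and (397,210). The look-alikes to leave are pink (444,132), pink (401,258) and red (253,259). I choose the three green ones on the mat. The tin is at (261,206), the cup at (331,203), the white tray at (273,156) and the orange tray at (373,155).

Run:
```python
from h import *
vis=[]
for n in ("top","scene"):
    f=np.load(f"{n}0.npz"); im,d=f["im"],f["d"]; P=pts(n,d); b,g,r=[im[...,i].astype(int) for i in range(3)]
    reg=(P[...,0]>.3)&(P[...,0]<.5)&(abs(P[...,1])<.33)&(P[...,2]>.012)&(P[...,2]<.08)
    m=(reg&(g>r)&(g>b+5)).astype(np.uint8)
    m=cv2.morphologyEx(m,cv2.MORPH_OPEN,np.ones((3,3)))
    k,l,st,c=cv2.connectedComponentsWithStats(m)
    for i in range(1,k):
        if st[i,4]<40: continue
        p=P[l==i]; top=np.percentile(p[:,2],97)
        # outline on mid plane
        cs,_=cv2.findContours((l==i).astype(np.uint8),0,1); 
        q=np.array([ray(n,u,v,.029)[:2] for u,v in cs[0][:,0]],np.float32)
        R=cv2.minAreaRect(q)
        mm=p[:,:2]-p[:,:2].mean(0); w,V=np.linalg.eigh(mm.T@mm); a=V[:,1]; s=mm@a; sk=(s**3).mean(); a=a*np.sign(sk)
        print(n,c[i].round(),"top",top.round(3),"rect c",np.round(R[0],3),np.round(R[1],3),"axis deg",np.degrees(np.arctan2(a[1],a[0])).round(1))
    # trays / others
    hsv=cv2.cvtColor(im,cv2.COLOR_BGR2HSV)
    on=(P[...,0]>.38)&(P[...,0]<.75)&(abs(P[...,1])<.4)
    for nm,mk in (("orange",on&(hsv[...,0]>8)&(hsv[...,0]<22)&(hsv[...,1]>190)&(hsv[...,2]>120)&(P[...,0]>.47)),("white",on&(hsv[...,1]<60)&(P[...,2]>-.005)&(P[...,2]<.05)&(P[...,0]>.47)&(P[...,0]<.65)&(P[...,1]>0)&(P[...,1]<.33)&(hsv[...,2]>150))):
        mk=cv2.morphologyEx(mk.astype(np.uint8),cv2.MORPH_OPEN,np.ones((3,3)))
        k,l,st,c=cv2.connectedComponentsWithStats(mk)
        if k<2: continue
        i=1+st[1:,4].argmax()
        cs,_=cv2.findContours((l==i).astype(np.uint8),0,1); 
        q=np.array([ray(n,u,v,.032)[:2] for u,v in max(cs,key=len)[:,0]],np.float32); R=cv2.minAreaRect(q)
        print(n,nm,np.round(R[0],3),np.round(R[1],3),R[2],"zmed",np.median(P[l==i][:,2]).round(4))
    for nm,(u,v) in (dict(tin=(261,206),cup=(331,203)) if n=="top" else dict(tin=(373,236),cup=(314,186))).items(): print(nm,P[v,u].round(3), ray(n,u,v,.05).round(3))
im=np.load("top0.npz")["im"]; cv2.imwrite("pics/crop.png",cv2.resize(im[120:240,220:430],None,fx=3.7,fy=3.7,interpolation=cv2.INTER_CUBIC))
```

```text
top [293. 208.] top 0.057 rect c [0.447 0.116] [0.046 0.068] axis deg 24.2
top [363. 208.] top 0.055 rect c [ 0.438 -0.129] [0.046 0.072] axis deg -21.0
top [396. 210.] top 0.055 rect c [ 0.43  -0.243] [0.049 0.076] axis deg -19.3
top orange [ 0.63  -0.176] [0.287 0.128] 82.1356430053711 zmed 0.0055
top white [0.608 0.19 ] [0.076 0.277] 2.4207234382629395 zmed 0.0057
tin [0.453 0.228 0.053] [0.453 0.229 0.05 ]
cup [ 0.461 -0.018  0.01 ] [ 0.457 -0.017  0.05 ]
scene [273. 150.] top 0.057 rect c [ 0.425 -0.253] [0.056 0.087] axis deg -19.9
scene [293. 170.] top 0.056 rect c [ 0.438 -0.136] [0.048 0.081] axis deg -26.5
scene [346. 215.] top 0.056 rect c [0.448 0.117] [0.08  0.044] axis deg -159.4
scene white [0.63  0.201] [0.068 0.259] 3.3226826190948486 zmed 0.0062
tin [0.456 0.232 0.051] [0.456 0.232 0.05 ]
cup [ 0.434 -0.035  0.029] [ 0.444 -0.026  0.05 ]
```

View pics/crop.png

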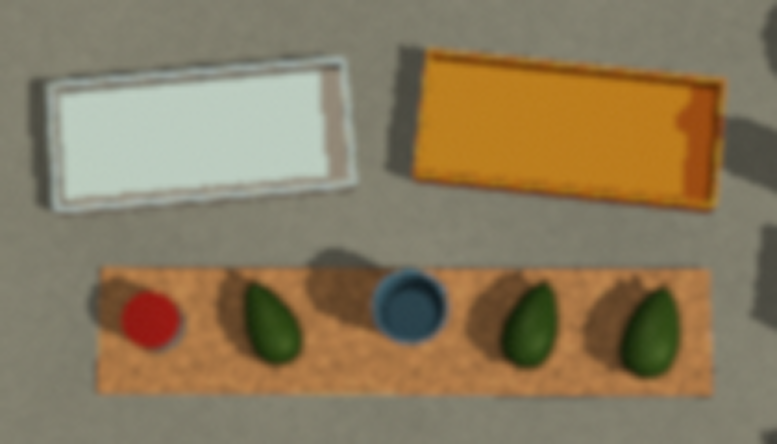

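The crop confirms three dark green avocados with stem ends pointing away from the robot, the tin on the left, and the cup between avocados 1 and 2. Tray corners read well.

```bash
cat >> h.py <<'E'
def plan(xyz,th):
    s=env.observe(); R=np.array(s["tool_rot"]); p=np.array(s["position"])
    a=np.radians(th); y=np.array([np.cos(a),np.sin(a),0]); z=np.array([0,0,-1.]); T=np.stack([np.cross(y,z),y,z],1)
    if (R[:,1]@y)<0: T[:,:2]*=-1
    print("turn/5deg",np.degrees(cv2.Rodrigues(R.T@T)[0].ravel()/5).round(2),"shift before",(R.T@(np.array(xyz)-p)/.05).round(2),"after",(T.T@(np.array(xyz)-p)/.05).round(2))
E
python3 - <<'E'
from h import *
for nm,c in (("white",[(48,85),(345,58),(357,183),(55,210)]),("orange",[(427,48),(725,78),(713,210),(413,182)])):
    q=np.array([ray("top",220+(u-1.35)/3.7,120+(v-1.35)/3.7,.032)[:2] for u,v in c]); e=(q[0]-q[1]+q[3]-q[2])
    print(nm,q.mean(0).round(4),np.linalg.norm(q-np.roll(q,1,0),axis=1).round(3),"yaxis deg",np.degrees(np.arctan2(e[1],e[0])).round(1))
plan([.447,.117,.2],114)
E
```

```text
white [0.6372 0.1836] [0.126 0.294 0.126 0.295] yaxis deg 93.5
orange [ 0.6307 -0.176 ] [0.135 0.293 0.132 0.291] yaxis deg 82.5
turn/5deg [-0.01 -0.01 -7.89] shift before [-7.99 -6.36  0.62] after [-2.13 -9.99  0.62]
```

Emit:
{"method": "arm_command", "body": {
  "turn": [
    [0,0,0],
    [0,0,0],
    [0,0,0],
    [0,0,0],
    [0,0,0],
    [0,0,0],
    [0,0,0],
    [0,0,0],
    [0,0,0],
    [0,0,0],
    [0,0,0],
    [0,0,0]
  ],
  "xyz": [
    [-0.66,-0.53,0.05],
    [-0.66,-0.53,0.05],
    [-0.66,-0.53,0.05],
    [-0.66,-0.53,0.05],
    [-0.66,-0.53,0.05],
    [-0.66,-0.53,0.05],
    [-0.66,-0.53,0.05],
    [-0.66,-0.53,0.05],
    [-0.66,-0.53,0.05],
    [-0.66,-0.53,0.05],
    [-0.66,-0.53,0.05],
    [-0.66,-0.53,0.05]
  ],
  "claw": [85,85,85,85,85,85,85,85,85,85,85,85],
  "squeeze": 20
}}

```text
time_s: 1.3
position: [0.4441, 0.1164, 0.2011]
tool_rot: [[-0.964, 0.267, -0.0], [0.267, 0.964, 0.0], [0.0, -0.0, -1.0]]
ft_force: [0.1, 0.3, -0.5]
grip_width: 0.085
gripper_force: 0.0
```

Emit:
{"method": "arm_command", "body": {
  "turn": [
    [0,0,-1],
    [0,0,-1],
    [0,0,-1],
    [0,0,-1],
    [0,0,-1],
    [0,0,-1],
    [0,0,-1],
    [0,0,-0.9],
    [0,0,0],
    [0,0,0]
  ],
  "xyz": [
    [0,0,0],
    [0,0,0],
    [0,0,0],
    [0,0,0],
    [0,0,0],
    [0,0,0],
    [0,0,0],
    [0,0,0],
    [0,0,0],
    [0,0,0]
  ],
  "claw": [85,85,85,85,85,85,85,85,85,85]
}}

```text
time_s: 2.3
position: [0.4434, 0.118, 0.2012]
tool_rot: [[-0.914, -0.405, -0.0], [-0.405, 0.914, 0.0], [0.0, 0.0, -1.0]]
ft_force: [0.7, -0.2, 0.4]
grip_width: 0.0851
gripper_force: 0.0
```

```bash
cat >> h.py <<'E'
def wray(uv,z,C=None):
    K,R,t=C or cam("wrist"); uv=np.asarray(uv,float)
    a=(uv[:,0]-K[0,2])/K[0,0]; b=(uv[:,1]-K[1,2])/K[1,1]; r=np.hypot(a,b)+1e-9
    d=np.stack([a/r*np.sin(r),b/r*np.sin(r),np.cos(r)],1)@R; o=-R.T@t
    return o+d*((z-o[2])/d[:,2])[:,None]
def wlook(name):
    C=cam("wrist"); im,d=imaging.get_image("wrist"); cv2.imwrite(f"pics/{name}.png",im)
    b,g,r=[im[...,i].astype(int) for i in range(3)]
    m=((g>r+8)&(g>b+8)&(g>1.25*b)).astype(np.uint8); m=cv2.morphologyEx(m,cv2.MORPH_OPEN,np.ones((5,5)))
    k,l,st,c=cv2.connectedComponentsWithStats(m)
    for i in range(1,k):
        if st[i,4]<250: continue
        cs,_=cv2.findContours((l==i).astype(np.uint8),0,1); q=wray(max(cs,key=len)[:,0],.032,C)[:,:2].astype(np.float32)
        if np.abs(q).max()>1: continue
        R=cv2.minAreaRect(q); bx=cv2.boxPoints(R); e=max([bx[1]-bx[0],bx[2]-bx[1]],key=np.linalg.norm)
        print(c[i].round(),st[i,4],"c",np.round(R[0],4),"size",np.round(R[1],3),"axis",(np.degrees(np.arctan2(e[1],e[0]))%180).round(1))
E
python3 - <<'E'
from h import *
s=env.observe(); print(s["time_s"],s["position"]); wlook("w1"); plan([.447,.117,.2],114)
E
```

```text
2.3 [0.44340609 0.11803835 0.20117871]
[56. 62.] 835 c [ 0.4289 -0.2633] size [0.038 0.083] axis 161.2
[113.  92.] 1014 c [ 0.4413 -0.1448] size [0.033 0.078] axis 165.7
[311. 183.] 1715 c [0.4527 0.1136] size [0.074 0.034] axis 22.8
[171. 390.] 420 c [0.8947 0.0289] size [0.071 0.045] axis 1.3
turn/5deg [ 0.   -0.   -0.01] shift before [-0.06 -0.05  0.02] after [-0.06 -0.05  0.02]
```

View pics/w1.png

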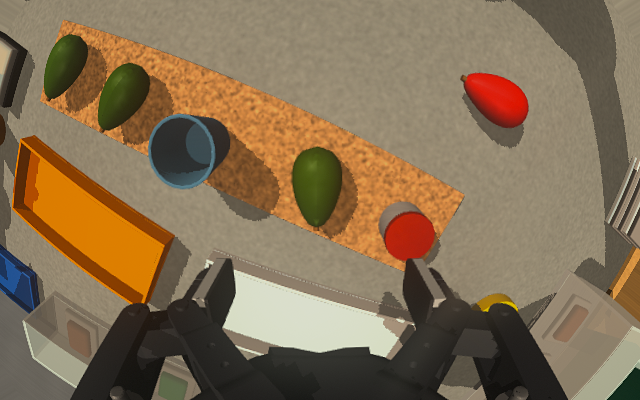

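Wrist view: the avocado sits at (317,187), clear of the tin (409,232) and the cup (183,151), and is aligned with the fingers. The mask caught only part of it (34 mm wide), so I'll use hue instead.

```bash
python3 - <<'E'
s=open("h.py").read()
s=s.replace("m=((g>r+8)&(g>b+8)&(g>1.25*b)).astype(np.uint8)","hs=cv2.cvtColor(im,cv2.COLOR_BGR2HSV); m=((hs[...,0]>24)&(hs[...,0]<80)&(hs[...,1]>90)).astype(np.uint8)")
s=s.replace('def wlook(name):','def wlook(name,zz=.03):').replace(",.032,C)",",zz,C)")
open("h.py","w").write(s)
E
python3 - <<'E'
from h import *
wlook("w2")
E
```

```text
[63. 65.] 1744 c [ 0.4309 -0.249 ] size [0.084 0.074] axis 9.3
[120.  95.] 2064 c [ 0.4419 -0.1351] size [0.056 0.088] axis 171.3
[316. 184.] 2936 c [0.4505 0.1184] size [0.085 0.049] axis 22.7
```

Emit:
{"method": "arm_command", "body": {
  "turn": [
    [0,0,0.2],
    [0,0,0],
    [0,0,0],
    [0,0,0],
    [0,0,0],
    [0,0,0],
    [0,0,0],
    [0,0,0],
    [0,0,0],
    [0,0,0],
    [0,0,0]
  ],
  "xyz": [
    [-0.13,-0.05,0.4],
    [0,0,0.8],
    [0,0,0.8],
    [0,0,0.8],
    [0,0,0.5],
    [0,0,0.3],
    [0,0,0.2],
    [0,0,0],
    [0,0,0],
    [0,0,0],
    [0,0,0]
  ],
  "claw": [85,85,85,85,85,85,85,85,75,70,66],
  "squeeze": 20
}}

```text
time_s: 3.5
position: [0.4508, 0.1184, 0.012]
tool_rot: [[-0.92, -0.391, 0.002], [-0.391, 0.92, 0.0], [-0.001, -0.001, -1.0]]
ft_force: [-0.4, -0.5, 0.8]
grip_width: 0.0661
gripper_force: 0.0
```

Emit:
{"method": "arm_command", "body": {
  "turn": [
    [0,0,0],
    [0,0,0],
    [0,0,0],
    [0,0,0]
  ],
  "xyz": [
    [0,0,0],
    [0,0,0],
    [0,0,0],
    [0,0,0]
  ],
  "claw": [62,58,55,52]
}}

```text
time_s: 3.9
position: [0.4505, 0.1185, 0.0114]
tool_rot: [[-0.92, -0.391, 0.0], [-0.391, 0.92, 0.0], [-0.0, 0.0, -1.0]]
ft_force: [-1.5, 1.2, 2.3]
grip_width: 0.0523
gripper_force: 1.5
```

Emit:
{"method": "arm_command", "body": {
  "turn": [
    [0,0,0],
    [0,0,0],
    [0,0,0],
    [0,0,0],
    [0,0,0],
    [0,0,0],
    [0,0,0],
    [0,0,0]
  ],
  "xyz": [
    [0,0,0],
    [0,0,0],
    [0,0,0],
    [0,0,0],
    [0,0,0],
    [0,0,0],
    [0,0,0],
    [0,0,0]
  ],
  "claw": [49,46,43,40,37,34,30,30]
}}

```text
time_s: 4.7
position: [0.4507, 0.1185, 0.0125]
tool_rot: [[-0.92, -0.392, 0.002], [-0.392, 0.92, -0.0], [-0.001, -0.001, -1.0]]
ft_force: [-3.8, -0.1, 18.7]
grip_width: 0.0419
gripper_force: 17.9
```

Avocado 1 went from 52.3 mm at 1.5 N to 41.9 mm at 18 N, so it is ripe and goes in the white tray, slot y = −82 mm.

Emit:
{"method": "arm_command", "body": {
  "turn": [
    [0,0,0],
    [0,0,0],
    [0,0,0],
    [0,0,0],
    [0,0,0],
    [0,0,0.8],
    [0,0,0.8],
    [0,0,0.8],
    [0,0,0.8],
    [0,0,0.76],
    [0,0,0],
    [0,0,0]
  ],
  "xyz": [
    [0,0,-0.1],
    [0,0,-0.3],
    [0,0,-0.6],
    [0,0,-0.6],
    [0,0,-0.4],
    [0,0,0],
    [0,0,0],
    [0,0,0],
    [0,0,0],
    [0,0,0],
    [0,0,0],
    [0,0,0]
  ],
  "claw": [30,30,30,30,30,30,30,30,30,30,30,30]
}}

```text
time_s: 5.9
position: [0.4503, 0.1184, 0.1112]
tool_rot: [[-0.998, -0.058, -0.001], [-0.058, 0.998, -0.0], [0.001, 0.0, -1.0]]
ft_force: [0.1, -0.1, -2.1]
grip_width: 0.0392
gripper_force: 21.1
```

Run:
```python
from h import *
plan([.6416,.1017,.10],93.2)
```

```text
turn/5deg [ 0.   -0.01  0.03] shift before [-3.8  -0.56  0.22] after [-3.8  -0.55  0.22]
```

Emit:
{"method": "arm_command", "body": {
  "turn": [
    [0,0,0],
    [0,0,0],
    [0,0,0],
    [0,0,0],
    [0,0,0],
    [0,0,0],
    [0,0,0],
    [0,0,0],
    [0,0,0],
    [0,0,0],
    [0,0,0],
    [0,0,0]
  ],
  "xyz": [
    [-0.4,-0.05,0],
    [-0.8,-0.11,0],
    [-0.8,-0.12,0],
    [-0.8,-0.12,0],
    [-0.6,-0.1,0],
    [-0.4,-0.05,0],
    [0,0,0.4],
    [0,0,0.5],
    [0,0,0.5],
    [0,0,0.3],
    [0,0,0.15],
    [0,0,0.08]
  ],
  "claw": [30,30,30,30,30,30,30,30,30,30,30,30]
}}

```text
time_s: 7.1
position: [0.6416, 0.1017, 0.0142]
tool_rot: [[-0.998, -0.057, -0.001], [-0.057, 0.998, -0.0], [0.001, 0.0, -1.0]]
ft_force: [0.1, 0.4, -1.5]
grip_width: 0.0393
gripper_force: 21.1
```

Emit:
{"method": "arm_command", "body": {
  "turn": [
    [0,0,0],
    [0,0,0]
  ],
  "xyz": [
    [0,0,0],
    [0,0,0]
  ],
  "claw": [30,30]
}}

```text
time_s: 7.3
position: [0.6422, 0.1017, 0.0157]
tool_rot: [[-0.998, -0.057, 0.001], [-0.057, 0.998, -0.0], [-0.001, -0.0, -1.0]]
ft_force: [0.5, -0.1, -2.2]
grip_width: 0.0397
gripper_force: 21.1
```

Emit:
{"method": "arm_command", "body": {
  "turn": [
    [0,0,0],
    [0,0,0],
    [0,0,0],
    [0,0,0],
    [0,0,0],
    [0,0,0],
    [0,0,0],
    [0,0,0],
    [0,0,0],
    [0,0,0]
  ],
  "xyz": [
    [0,0,0.04],
    [0,0,0],
    [0,0,0],
    [0,0,0],
    [0,0,0],
    [0,0,-0.4],
    [0,0,-0.8],
    [0,0,-0.9],
    [0,0,-0.9],
    [0,0,-0.7]
  ],
  "claw": [44,50,56,62,68,68,68,68,68,68]
}}

```text
time_s: 8.3
position: [0.6419, 0.1017, 0.2011]
tool_rot: [[-0.998, -0.057, 0.003], [-0.057, 0.998, -0.0], [-0.003, -0.0, -1.0]]
ft_force: [0.7, -0.2, 0.4]
grip_width: 0.0675
gripper_force: 0.0
```

Run:
```python
from h import *
print(env.observe()["position"]);plan([.44,-.133,.2],72)
```

```text
[0.6419131  0.10174047 0.20114515]
turn/5deg [0.   0.03 4.25] shift before [ 4.3  -4.46  0.01] after [ 2.39 -5.71  0.02]
```

Emit:
{"method": "arm_command", "body": {
  "turn": [
    [0,0,0],
    [0,0,0],
    [0,0,0],
    [0,0,0],
    [0,0,0],
    [0,0,0],
    [0,0,0],
    [0,0,0.85],
    [0,0,0.85],
    [0,0,0.85],
    [0,0,0.85],
    [0,0,0.85]
  ],
  "xyz": [
    [0.6,-0.63,0],
    [0.62,-0.64,0],
    [0.62,-0.64,0],
    [0.62,-0.64,0],
    [0.62,-0.64,0],
    [0.62,-0.64,0],
    [0.6,-0.63,0],
    [0,0,0],
    [0,0,0],
    [0,0,0],
    [0,0,0],
    [0,0,0]
  ],
  "claw": [75,80,85,85,85,85,85,85,85,85,85,85]
}}

```text
time_s: 9.5
position: [0.4396, -0.1332, 0.1981]
tool_rot: [[-0.95, 0.312, 0.0], [0.312, 0.95, -0.0], [-0.0, -0.0, -1.0]]
ft_force: [0.6, 0.3, -0.4]
grip_width: 0.085
gripper_force: 0.0
```

Emit:
{"method": "arm_command", "body": {
  "turn": [
    [0,0,0],
    [0,0,0]
  ],
  "xyz": [
    [0,0,0],
    [0,0,0]
  ],
  "claw": [85,85]
}}

```text
time_s: 9.7
position: [0.4397, -0.1331, 0.198]
tool_rot: [[-0.952, 0.307, 0.0], [0.307, 0.952, -0.0], [-0.0, -0.0, -1.0]]
ft_force: [0.1, -0.3, -0.1]
grip_width: 0.0849
gripper_force: 0.0
```

Run:
```python
from h import *
print(env.observe()["position"]); wlook("w3"); plan([.44,-.133,.01],72)
```

```text
[ 0.43966478 -0.13310176  0.19797081]
[319. 180.] 3228 c [ 0.4419 -0.1327] size [0.053 0.087] axis 162.1
[217. 203.] 2963 c [ 0.431  -0.2479] size [0.058 0.091] axis 164.5
[527. 272.] 913 c [0.6524 0.1093] size [0.076 0.048] axis 0.9
turn/5deg [-0.    0.    0.02] shift before [-0.01  0.    3.76] after [-0.01  0.    3.76]
```

View pics/w3.png

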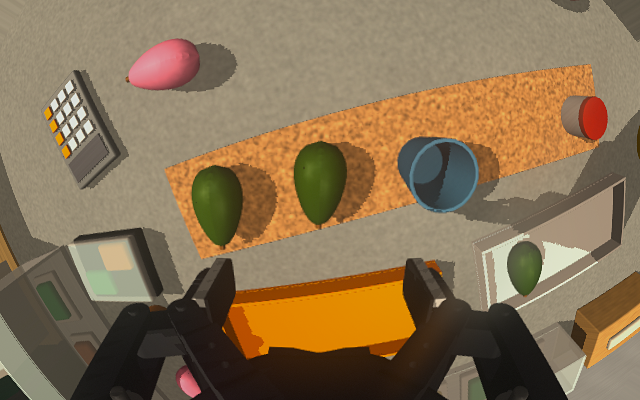

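The avocado placed in the white tray lies flat at (525,267). Avocado 2 is at (319,183), centred and aligned, with the cup at (443,175) to its right. I'll descend with the fingers at 74 mm.

Emit:
{"method": "arm_command", "body": {
  "turn": [
    [0,0,0],
    [0,0,0],
    [0,0,0],
    [0,0,0],
    [0,0,0],
    [0,0,0],
    [0,0,0],
    [0,0,0],
    [0,0,0],
    [0,0,0],
    [0,0,0]
  ],
  "xyz": [
    [-0.04,0,0.4],
    [0,0,0.8],
    [0,0,0.8],
    [0,0,0.8],
    [0,0,0.5],
    [0,0,0.3],
    [0,0,0.12],
    [0,0,0],
    [0,0,0],
    [0,0,0],
    [0,0,0]
  ],
  "claw": [74,74,74,74,74,74,74,74,70,66,62]
}}

```text
time_s: 10.85
position: [0.4419, -0.1339, 0.0125]
tool_rot: [[-0.951, 0.309, 0.001], [0.309, 0.951, -0.001], [-0.001, -0.0, -1.0]]
ft_force: [0.4, -0.6, 0.2]
grip_width: 0.062
gripper_force: 0.0
```

Emit:
{"method": "arm_command", "body": {
  "turn": [
    [0,0,0],
    [0,0,0],
    [0,0,0]
  ],
  "xyz": [
    [0,0,0],
    [0,0,0],
    [0,0,0]
  ],
  "claw": [59,56,53]
}}

```text
time_s: 11.15
position: [0.4418, -0.1335, 0.0123]
tool_rot: [[-0.951, 0.309, 0.001], [0.309, 0.951, 0.0], [-0.001, 0.0, -1.0]]
ft_force: [-0.1, 2.8, 6.0]
grip_width: 0.0536
gripper_force: 19.8
```

Emit:
{"method": "arm_command", "body": {
  "turn": [
    [0,0,0],
    [0,0,0],
    [0,0,0],
    [0,0,0],
    [0,0,0],
    [0,0,0],
    [0,0,0],
    [0,0,0]
  ],
  "xyz": [
    [0,0,0],
    [0,0,0],
    [0,0,0],
    [0,0,0],
    [0,0,0],
    [0,0,0],
    [0,0,0],
    [0,0,0]
  ],
  "claw": [50,47,44,40,37,34,30,30]
}}

```text
time_s: 11.95
position: [0.4417, -0.1335, 0.0123]
tool_rot: [[-0.951, 0.309, 0.001], [0.309, 0.951, 0.0], [-0.001, 0.0, -1.0]]
ft_force: [0.0, 2.7, 6.6]
grip_width: 0.0532
gripper_force: 19.8
```

Avocado 2 stayed at 53.2 mm under 20 N, so it is hard and goes in the orange tray, slot y = +82 mm.

Emit:
{"method": "arm_command", "body": {
  "turn": [
    [0,0,0],
    [0,0,0],
    [0,0,0],
    [0,0,0],
    [0,0,0],
    [0,0,-0.7],
    [0,0,-0.7],
    [0,0,-0.66],
    [0,0,0],
    [0,0,0]
  ],
  "xyz": [
    [0,0,-0.1],
    [0,0,-0.3],
    [0,0,-0.6],
    [0,0,-0.6],
    [0,0,-0.4],
    [0,0,0],
    [0,0,0],
    [0,0,0],
    [0,0,0],
    [0,0,0]
  ],
  "claw": [30,30,30,30,30,30,30,30,30,30]
}}

```text
time_s: 12.95
position: [0.4414, -0.1337, 0.1118]
tool_rot: [[-0.991, 0.136, -0.0], [0.136, 0.991, 0.0], [0.0, 0.0, -1.0]]
ft_force: [-0.2, -0.7, -2.2]
grip_width: 0.0531
gripper_force: 22.0
```

Run:
```python
from h import *
s=env.observe();print(s["position"],s["grip_width"]);plan([.6415,-.0947,.0145],82.3)
```

```text
[ 0.44142335 -0.13368003  0.11181499] 0.053130976832230496
turn/5deg [ 0.   -0.   -0.02] shift before [-3.86  1.31  1.95] after [-3.86  1.31  1.95]
```

Emit:
{"method": "arm_command", "body": {
  "turn": [
    [0,0,0],
    [0,0,0],
    [0,0,0],
    [0,0,0],
    [0,0,0],
    [0,0,0],
    [0,0,0],
    [0,0,0],
    [0,0,0],
    [0,0,0],
    [0,0,0],
    [0,0,0]
  ],
  "xyz": [
    [-0.4,0.13,0],
    [-0.8,0.27,0],
    [-0.8,0.27,0],
    [-0.8,0.27,0],
    [-0.66,0.23,0],
    [-0.4,0.14,0],
    [0,0,0.4],
    [0,0,0.5],
    [0,0,0.5],
    [0,0,0.3],
    [0,0,0.17],
    [0,0,0.08]
  ],
  "claw": [30,30,30,30,30,30,30,30,30,30,30,30]
}}

```text
time_s: 14.15
position: [0.6414, -0.0947, 0.0136]
tool_rot: [[-0.991, 0.135, -0.001], [0.135, 0.991, 0.0], [0.001, 0.0, -1.0]]
ft_force: [-0.4, -0.4, -1.8]
grip_width: 0.0533
gripper_force: 22.1
```

Emit:
{"method": "arm_command", "body": {
  "turn": [
    [0,0,0],
    [0,0,0]
  ],
  "xyz": [
    [0,0,0],
    [0,0,0]
  ],
  "claw": [30,30]
}}

```text
time_s: 14.35
position: [0.642, -0.0948, 0.0152]
tool_rot: [[-0.991, 0.134, 0.001], [0.134, 0.991, -0.0], [-0.001, -0.0, -1.0]]
ft_force: [-0.3, -0.6, -1.8]
grip_width: 0.0531
gripper_force: 22.0
```

Emit:
{"method": "arm_command", "body": {
  "turn": [
    [0,0,0],
    [0,0,0],
    [0,0,0],
    [0,0,0],
    [0,0,0],
    [0,0,0],
    [0,0,0],
    [0,0,0],
    [0,0,0]
  ],
  "xyz": [
    [0,0,0.03],
    [0,0,0],
    [0,0,0],
    [0,0,0],
    [0,0,-0.4],
    [0,0,-0.8],
    [0,0,-0.9],
    [0,0,-0.9],
    [0,0,-0.7]
  ],
  "claw": [55,60,65,69,69,69,69,69,69]
}}

```text
time_s: 15.25
position: [0.6418, -0.0947, 0.2011]
tool_rot: [[-0.991, 0.134, 0.003], [0.134, 0.991, -0.001], [-0.003, -0.001, -1.0]]
ft_force: [0.2, 0.1, -0.1]
grip_width: 0.0689
gripper_force: 0.0
```

Run:
```python
from h import *
print(env.observe()["position"]);plan([.432,-.248,.198],74)
```

```text
[ 0.64178871 -0.09472788  0.20108966]
turn/5deg [-0.    0.03  1.66] shift before [ 3.75 -3.6   0.05] after [ 3.19 -4.1   0.06]
```

Emit:
{"method": "arm_command", "body": {
  "turn": [
    [0,0,0],
    [0,0,0],
    [0,0,0],
    [0,0,0],
    [0,0,0],
    [0,0,0],
    [0,0,0.83],
    [0,0,0.83],
    [0,0,0],
    [0,0,0]
  ],
  "xyz": [
    [0.62,-0.6,0],
    [0.63,-0.6,0],
    [0.63,-0.6,0],
    [0.63,-0.6,0],
    [0.63,-0.6,0],
    [0.61,-0.6,0],
    [0,0,0],
    [0,0,0],
    [0,0,0],
    [0,0,0]
  ],
  "claw": [75,80,80,80,80,80,80,80,80,80]
}}

```text
time_s: 16.25
position: [0.4317, -0.2479, 0.1979]
tool_rot: [[-0.962, 0.274, 0.0], [0.274, 0.962, -0.0], [-0.0, -0.0, -1.0]]
ft_force: [0.7, 0.4, -0.5]
grip_width: 0.0798
gripper_force: 0.0
```

Run:
```python
from h import *
print(env.observe()["position"]); wlook("w4"); plan([.431,-.248,.011],74)
```

```text
[ 0.43172774 -0.24786637  0.19794322]
[319. 178.] 3590 c [ 0.4319 -0.247 ] size [0.056 0.091] axis 165.3
[579. 254.] 955 c [0.6447 0.1076] size [0.07  0.084] axis 161.4
[473. 293.] 822 c [ 0.6335 -0.0909] size [0.064 0.044] axis 45.4
turn/5deg [-0.    0.    0.02] shift before [ 0.01 -0.01  3.74] after [ 0.01 -0.01  3.74]
```

View pics/w4.png

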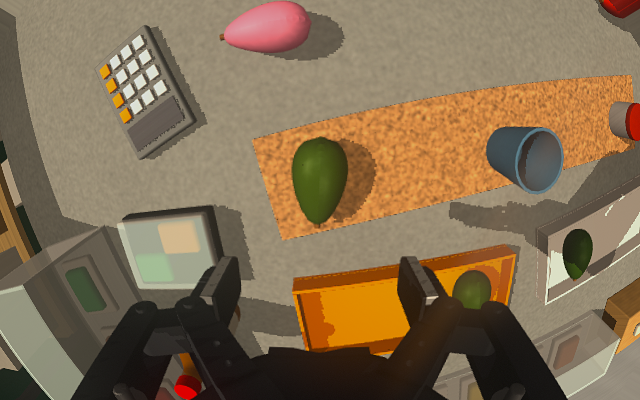

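Avocado 3 is at (319,178), centred and aligned. The second avocado rests in the orange tray at (473,290), and the bystanders are undisturbed.

Emit:
{"method": "arm_command", "body": {
  "turn": [
    [0,0,0],
    [0,0,0],
    [0,0,0],
    [0,0,0],
    [0,0,0],
    [0,0,0],
    [0,0,0],
    [0,0,0],
    [0,0,0],
    [0,0,0],
    [0,0,0]
  ],
  "xyz": [
    [0,0.02,0.4],
    [0,0,0.8],
    [0,0,0.8],
    [0,0,0.8],
    [0,0,0.5],
    [0,0,0.3],
    [0,0,0.12],
    [0,0,0],
    [0,0,0],
    [0,0,0],
    [0,0,0]
  ],
  "claw": [80,80,80,80,80,80,80,76,71,67,63]
}}

```text
time_s: 17.4
position: [0.4322, -0.2472, 0.0125]
tool_rot: [[-0.961, 0.276, 0.001], [0.276, 0.961, -0.001], [-0.001, -0.001, -1.0]]
ft_force: [-0.9, 0.1, -0.8]
grip_width: 0.0634
gripper_force: 0.0
```

Emit:
{"method": "arm_command", "body": {
  "turn": [
    [0,0,0],
    [0,0,0],
    [0,0,0]
  ],
  "xyz": [
    [0,0,0],
    [0,0,0],
    [0,0,0]
  ],
  "claw": [60,57,54]
}}

```text
time_s: 17.7
position: [0.4321, -0.2474, 0.0125]
tool_rot: [[-0.961, 0.276, 0.001], [0.276, 0.961, -0.001], [-0.001, -0.001, -1.0]]
ft_force: [-1.9, -0.1, 8.1]
grip_width: 0.0563
gripper_force: 19.7
```

Emit:
{"method": "arm_command", "body": {
  "turn": [
    [0,0,0],
    [0,0,0],
    [0,0,0],
    [0,0,0],
    [0,0,0],
    [0,0,0],
    [0,0,0],
    [0,0,0]
  ],
  "xyz": [
    [0,0,0],
    [0,0,0],
    [0,0,0],
    [0,0,0],
    [0,0,0],
    [0,0,0],
    [0,0,0],
    [0,0,0]
  ],
  "claw": [50,47,44,40,37,34,30,30]
}}

```text
time_s: 18.5
position: [0.432, -0.2474, 0.0125]
tool_rot: [[-0.961, 0.276, 0.001], [0.276, 0.961, -0.001], [-0.001, -0.001, -1.0]]
ft_force: [-1.7, 0.2, 7.6]
grip_width: 0.0564
gripper_force: 19.7
```

Avocado 3 stayed at 56.4 mm under 20 N, so it is hard and goes in the orange tray, at y = −30 mm.

Emit:
{"method": "arm_command", "body": {
  "turn": [
    [0,0,0],
    [0,0,0],
    [0,0,0],
    [0,0,0],
    [0,0,0],
    [0,0,-0.85],
    [0,0,-0.85],
    [0,0,0],
    [0,0,0]
  ],
  "xyz": [
    [0,0,-0.1],
    [0,0,-0.3],
    [0,0,-0.6],
    [0,0,-0.6],
    [0,0,-0.4],
    [0,0,0],
    [0,0,0],
    [0,0,0],
    [0,0,0]
  ],
  "claw": [30,30,30,30,30,30,30,30,30]
}}

```text
time_s: 19.4
position: [0.4318, -0.2467, 0.1117]
tool_rot: [[-0.991, 0.133, -0.0], [0.133, 0.991, 0.001], [0.001, 0.001, -1.0]]
ft_force: [0.1, -0.6, -2.4]
grip_width: 0.056
gripper_force: 22.4
```

Run:
```python
from h import *
s=env.observe();print(s["position"],s["grip_width"]);plan([.6265,-.2057,.0145],82.3)
```

```text
[ 0.43177217 -0.24671858  0.11166883] 0.05604401158796164
turn/5deg [ 0.01 -0.01  0.02] shift before [-3.75  1.33  1.94] after [-3.75  1.33  1.94]
```

Emit:
{"method": "arm_command", "body": {
  "turn": [
    [0,0,0],
    [0,0,0],
    [0,0,0],
    [0,0,0],
    [0,0,0],
    [0,0,0],
    [0,0,0],
    [0,0,0],
    [0,0,0],
    [0,0,0],
    [0,0,0],
    [0,0,0]
  ],
  "xyz": [
    [-0.4,0.14,0],
    [-0.8,0.28,0],
    [-0.8,0.28,0],
    [-0.8,0.28,0],
    [-0.6,0.21,0],
    [-0.35,0.14,0],
    [0,0,0.4],
    [0,0,0.5],
    [0,0,0.5],
    [0,0,0.3],
    [0,0,0.17],
    [0,0,0.08]
  ],
  "claw": [30,30,30,30,30,30,30,30,30,30,30,30]
}}

```text
time_s: 20.6
position: [0.6262, -0.2054, 0.0135]
tool_rot: [[-0.991, 0.132, -0.001], [0.132, 0.991, 0.001], [0.001, 0.001, -1.0]]
ft_force: [-5.4, 3.0, 13.5]
grip_width: 0.0564
gripper_force: 25.0
```

Emit:
{"method": "arm_command", "body": {
  "turn": [
    [0,0,0],
    [0,0,0]
  ],
  "xyz": [
    [0,0,0],
    [0,0,0]
  ],
  "claw": [30,30]
}}

```text
time_s: 20.8
position: [0.6269, -0.2057, 0.0151]
tool_rot: [[-0.991, 0.131, 0.001], [0.131, 0.991, -0.001], [-0.001, -0.001, -1.0]]
ft_force: [0.7, 0.0, -2.1]
grip_width: 0.0564
gripper_force: 22.4
```

Emit:
{"method": "arm_command", "body": {
  "turn": [
    [0,0,0],
    [0,0,0],
    [0,0,0],
    [0,0,0],
    [0,0,0],
    [0,0,0],
    [0,0,0],
    [0,0,0],
    [0,0,0],
    [0,0,0],
    [0,0,0]
  ],
  "xyz": [
    [0,0,0.03],
    [0,0,0],
    [0,0,0],
    [0,0,0],
    [0,0,-0.4],
    [0,0,-0.8],
    [0,0,-0.9],
    [0,0,-0.9],
    [0,0,-0.9],
    [0.6,0,0],
    [0.9,0,0]
  ],
  "claw": [58,63,68,72,72,72,72,72,72,72,72]
}}

```text
time_s: 21.9
position: [0.5526, -0.196, 0.2088]
tool_rot: [[-0.992, 0.13, 0.003], [0.13, 0.992, -0.002], [-0.004, -0.002, -1.0]]
ft_force: [0.2, -0.1, -0.1]
grip_width: 0.0716
gripper_force: 0.0
```

Emit:
{"method": "arm_command", "body": {
  "turn": [
    [0,0,0],
    [0,0,0],
    [0,0,0],
    [0,0,0],
    [0,0,0],
    [0,0,0]
  ],
  "xyz": [
    [0.9,0,0],
    [0.9,0,0],
    [0.5,0,0],
    [0,0,0],
    [0,0,0],
    [0,0,0]
  ],
  "claw": [72,72,72,72,72,72]
}}

```text
time_s: 22.5
position: [0.439, -0.181, 0.2079]
tool_rot: [[-0.991, 0.13, 0.001], [0.13, 0.991, -0.0], [-0.001, -0.0, -1.0]]
ft_force: [0.4, -0.5, 0.1]
grip_width: 0.0719
gripper_force: 0.0
```

Run:
```python
from h import *
s=env.observe(); print(s["time_s"],s["position"],s["grip_width"]); wlook("w5",.035)
im,d=imaging.get_image("top"); cv2.imwrite("pics/end.png",im)
```

```text
22.5 [ 0.43899746 -0.18103924  0.20791537] 0.07192044639009072
[525. 293.] 878 c [0.6461 0.103 ] size [0.079 0.057] axis 11.9
[318. 318.] 1759 c [ 0.6236 -0.205 ] size [0.054 0.094] axis 170.5
[391. 320.] 467 c [ 0.6387 -0.1107] size [0.069 0.022] axis 12.4
```

View pics/w5.png

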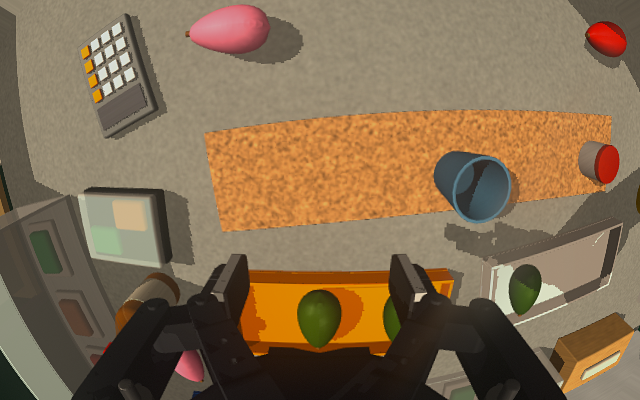

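View pics/end.png

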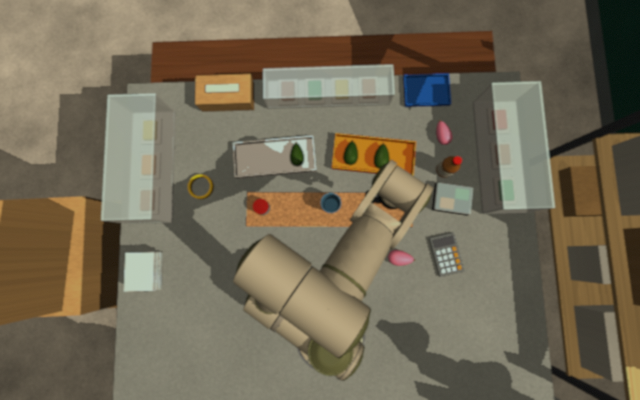

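The final views show one avocado flat in the white tray (top 297,154) and two flat in the orange tray (351,152 and 382,155). The tin, cup, tape, bottle and pack are where they started. I'm handing in.

```bash
python3 -c "
from rig import env
print(env.close_job())"
```

```text
the job is handed in; nothing more can be done
None
```

I handed the job in at about 22.6 s: one avocado felt ripe and rests in the white tray, two felt hard and rest in the orange tray, and the other things look unmoved in the final views (no verdict was returned).

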